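Lock out the saw drive

ROBOT

A 7-joint arm with a two-finger parallel gripper is mounted at the origin on the work surface. World frame = base frame: x ahead of the robot, y to its left, z up, the work surface at z = 0. Lengths are in m, angles in rad, forces in N, time in s.
With the tool pointing down it reaches from about 0.425 to 0.875 m from the base axis. Payload 8.4 kg.
Tool frame: the origin (TCP) lies at the very end of the fingers, on their centre line; the grasp point (between the pads) lies 19 mm behind it (robot.tcp_to_grasp is the distance from the TCP to the grasp point, in m); x points along the fingers, y is the direction in which the jaws open and shut, and the axes are right-handed (so a half turn about x gives the same grasp; the last joint's range is limited). The gripper opens to 87 mm and grips with 3 to 60 N. Pads are 19 mm wide; open, the fingers measure 117 mm over their backs; the gripper's body (75 mm by 190 mm) begins 51 mm behind the grasp point.
Start: joints at [-1.406, 0.333, 0.04, 1.465, -0.013, 1.343, -0.059], TCP at [0.169, 0.627, 0.187] pointing down, gripper open.
Joint ranges: [-2.58, 2.58], [-0.38, 2.09], [-1.3, 1.39], [0.25, 2.4], [-1.5, 4.64], [0.08, 2.09], [-2.65, 2.65]. Speed limits (rad/s): [2.22, 2.22, 2.79, 2.79, 3.14, 3.14, 3.14].

INTERFACE

Orientations are given as a unit quaternion [w, x, y, z].
In Python, from cell import robot, monitor, grab_frame, models gives the robot as it stands. The module is installed in compiled form; this text tells all that it offers. Calls block until the motion is done:
- robot.move_ptp(position, orientation): joint-space move of the TCP to a pose.
- robot.move_l(position, orientation=None, vel=0.15, guard=None): straight line of the TCP; orientation=None keeps the orientation; vel is the mean speed in m/s. With guard (N) it stops when the force on the tool has changed by that much, and returns True; else False.
- robot.move_joints(angles): joint-space move.
- robot.ungrasp() and robot.close_gripper(effort=None): open the fingers fully, or close them until they stop; effort is the grip in N (None keeps the last).
- robot.dwell(seconds).
- robot.solve_ik(position, orientation): joint angles nearest the present ones, or None.
- monitor.get_obs(): the state.
- grab_frame(name): name is "side" or "top"; returns a dict with "img" (384x512x3 uint8, blue, green, red), "range_z" (384x512 float32, m along the optical axis (not along the pixel's ray), 0 where there is no reading), "fx", "fy", "cx", "cy" (pixels), "dist_coeffs" ([k1, k2, p1, p2, k3] as OpenCV has them; the pictures are not rectified), "extrinsics" (4x4, takes a point from world to camera coordinates). Camera axes: x right, y down, z forward; pixel columns grow to the right and rows downward; lengths in m; the calibration is good to about 2 mm. A picture is of the moment at which its call begins.
A pose or a line that the arm cannot do raises robot.Unreachable and nothing moves.
- robot.close_job(): hands the job in, once; it reports no verdict.
Trained networks look in a picture, given as the dict that the camera call returned (one of the last four; its "shot" number tells which), for a name from the list of things; names that differ only in an ending like _2 or _b are one class to them, and where a whole thing is asked for, a point or a joint stands for the part that bears it (a point fixed in the world has none). Each returns a list of dicts, best first, with "p" (0 to 1); they miss things now and then, are a little off and sometimes report something else, mostly with a low value. They report only what shows in the picture. A call takes as long as a camera call. They do not tell look-alikes from the thing itself.
- models.recognise(picture, label): "position" ([column, row] in pixels, amid what is visible of it).
- models.mark_of(picture, label): "position" ([column, row] in pixels: a listed point, or the origin of a listed thing).
The state is a dict: "time": time; "joint_pos": joint angles; "joint_velocities": joint speeds; "effort": joint torques, N m; "tool_pos": TCP position; "eef_rot": TCP orientation; "wrist_force": force on the tool from outside, world axes, zero at the start; "wrist_torque": the same for the moment, N m; "gripper_width": opening from 0.0 (shut) to 1.0 (fully open).
Only numpy, scipy, OpenCV 4.12 (cv2) and the standard library are available. Lean on these libraries where they do the work, as an engineer would, in place of code of your own. Each camera call takes 0.05 s, during which the arm holds its last target. There are 200 camera calls.

TASK

Lock out the band saw's drive before servicing: first swing the red-balled isolator lever fully over to its far side, then pull the black selector knob out to its middle click, never letting it run through to the outer click. Then lift the yellow lock-out block off its barbed hook and stand it upright astride the selector rod, between the knob and the housing. Leave the oil can, the wrench and the offcut where they lie.

Things in the scene. Friction and masses are not known exactly. Their poses are not given: they have to be found in the camera images.
- isolator_tip (a point): Centre of the red ball (26 mm across) on the end of the isolator lever, a 10 mm steel rod on a low grey block (70 mm along x, 50 along y, 25 high) on the table. The axes turn with the lever; y is the hinge axis, always level. The hinge is 90 mm from the ball's centre, 22 mm above the table. Ball height: 101 mm at either end of the swing, 112 mm half-way.
- isolator (a joint): Isolator lever angle, rad: 0 = leaning 0.5 rad from upright to the side nearer the robot (on), 1.0 = leaning 0.5 rad the other way, the far side (off, at its stop). Light friction (about 1 N at the ball); it stays where it is left.
- knob (a point): Centre of the selector's black knob with an orange band: a cylinder 34 mm across, 32 mm long, its axis level along this x; +x points to the drive housing, -x is the way it pulls out; z is up. It is 60 mm above the table, 50 mm above the blue base plate under it. A 14 mm steel rod joins it to the grey housing, 130 mm wide, its top 100 mm above the table.
- selector (a joint): Travel of the selector rod, m: 0 = pushed fully in (as at the start), grows as it is pulled out. A spring detent clicks at 0, 0.024 (middle) and 0.048 (fully out); the crests between lie at 0.012 and 0.036: past a crest a free rod snaps to the next click by itself. It takes about 9 N to pull it out of a click.
- seat (a point): Where the lock-out block belongs: on top of the blue base plate (10 mm thick), under the rod's axis, which passes 50 mm above; x points to the housing, along the rod; z up. The housing's front face stands at x = +27 mm; the knob's back face at x = -27 mm when the rod is at its middle click (-3 mm when fully in: too tight for the block).
- hook: Hook stand: origin on the table under prong; base plate 170 by 120 mm, 12 mm thick. A blue post (50 mm wide, top at 130 mm) stands at x = 52 to 82 mm. From it a flat steel prong, 12 mm wide and 8 mm thick, runs towards -x, rising at 28 degrees; at its end a barb 14 mm wide stands about 20 mm above the prong's top face and leans back towards the post.
- prong (a point): Middle of the prong's top face, 140 mm above the table, where the hanging block's crown rests; axes as the stand's (x level, towards the post; z up). The barb's root is about 33 mm from here up the prong; a shoulder 10 mm high stands 24 mm down the prong, and the block rests between the two.
- block: Yellow lock-out block with a red grip: an inverted U, about 220 g, 134 mm tall. Origin: centre of its underside; z up through the grip. Two legs 68 mm high, 40 mm thick (x), 18 mm wide, a slot 26 mm wide (y) between them, open below; then a crown 62 mm wide (y), 16 mm high; on top the red grip, 20 mm wide (y), 30 mm thick (x), 50 mm high, centred 109 mm above the underside.
- block_mid (a point): Centre of the lock-out block, 67 mm above its underside; axes as block. At the start it hangs with its slot over the prong, the crown's underside flat on the prong, so its top leans 28 degrees towards the post. On the seat this point is 67 mm above seat. The block is the same turned half round.
- oil_can: Bystander: upright blue can, 60 mm across, 150 mm tall; origin under its base.
- offcut: Bystander: aluminium bar offcut, 120 by 40 by 40 mm, lying; origin under its middle.
- wrench: Bystander: steel wrench, 180 mm long, lying flat along its x axis.
Not all that is in view belongs to the job. Of the things shaped like the block, the yellow one is meant.

How it is judged:
On the way, in this order (a step that is already met when the one before it is completed fails the run):
1. the isolator lever is swung to its far side (value of joint isolator above 0.85 rad), for 0.2 s.
2. the selector rod is at its middle click and still (value of joint selector between 0.021 and 0.027 m and velocity of joint selector between -0.01 and 0.01 m/s), for 0.3 s.
3. the block is off the hook and clear of it (distance between block_mid and prong above 0.12 m), for 0.1 s.
4. the block stands upright astride the rod, in its seat (x of block_mid in the frame of seat between -0.012 and 0.012 m and y of block_mid in the frame of seat between -0.011 and 0.011 m and z of block_mid in the frame of seat between 0.062 and 0.072 m and angle between block_mid's own z axis and vertical below 0.12 rad and angle between the y axis of block_mid and the y axis of seat, either way round below 0.25 rad), for 0.2 s.
At the end, for the whole second after the job is handed in: Lever at 0.85 rad or more; selector within 3 mm of its middle click; block astride the rod, centre within 12 mm along and 11 mm across the rod of the seat and 62 to 72 mm above it, upright within 0.12 rad, square to the rod within 0.25 rad, at rest; can, offcut, wrench within 30 mm of their start (all of step 4 and value of joint isolator above 0.85 rad and value of joint selector between 0.021 and 0.027 m and linear speed of block below 0.01 m/s and distance of each of oil_can, offcut, wrench from where it was at the start of the episode below 0.03 m); the robot touches nothing.
It fails at once if the selector runs through towards its outer click (value of joint selector above 0.036 m).
It fails at once if the oil can is disturbed (distance of oil_can from where it was at the start of the episode above 0.03 m).
It fails at once if the offcut is disturbed (distance of offcut from where it was at the start of the episode above 0.03 m).
It fails at once if the wrench is disturbed (distance of wrench from where it was at the start of the episode above 0.03 m).
It also fails if it takes over 72 s, if anything falls off the work surface, if the arm or the gripper's body presses on something with over 40 N, if the wrist force passes 120 N, or if a joint passes its speed limit or range.

## Working session

There is one attempt and no reset: what is moved stays moved. The work goes in short steps, each a Python script; the robot and the scene stay as the last script left them, time stands still between calls to the robot, and variables do not carry over. Pictures are saved under pics/ and viewed, about 8 in all and at most 12, crops included, and the job is handed in when it is done.

```bash
mkdir -p pics
cat > h.py <<'E'
import numpy as np, cv2
from scipy.spatial.transform import Rotation as R
from cell import robot, monitor, grab_frame, models
def cam(f):
    return np.array([[f['fx'],0,f['cx']],[0,f['fy'],f['cy']],[0,0,1]]), np.array(f['dist_coeffs'],float), np.array(f['extrinsics'])
def cloud(f):
    K,d,E=cam(f); h,w=f['range_z'].shape
    u,v=np.meshgrid(np.arange(w),np.arange(h))
    n=cv2.undistortPoints(np.stack([u,v],-1).reshape(-1,1,2).astype(float),K,d).reshape(h,w,2)
    z=f['range_z']; P=np.dstack([n*z[...,None],z])
    P=(P-E[:3,3])@E[:3,:3]; P[z==0]=np.nan
    return P
def ray(f,px):
    K,d,E=cam(f); n=cv2.undistortPoints(np.array([[px]],float),K,d).ravel()
    return -E[:3,:3].T@E[:3,3], E[:3,:3].T@np.array([n[0],n[1],1])
def at_z(f,px,z):
    o,r=ray(f,px); return o+r*(z-o[2])/r[2]
def tri(f1,p1,f2,p2):
    o1,r1=ray(f1,p1);o2,r2=ray(f2,p2)
    s=np.linalg.lstsq(np.c_[r1,-r2],o2-o1,rcond=None)[0]
    a=o1+s[0]*r1;b=o2+s[1]*r2
    return (a+b)/2,np.linalg.norm(a-b)
def proj(f,P):
    K,d,E=cam(f); return cv2.projectPoints(np.array(P,float).reshape(-1,1,3),cv2.Rodrigues(E[:3,:3])[0],E[:3,3],K,d)[0].reshape(-1,2)
def quat(x,y):  # tool x axis (along fingers), y (jaw) -> wxyz
    x=np.array(x,float);x/=np.linalg.norm(x);y=np.array(y,float);y-=x*(x@y);y/=np.linalg.norm(y)
    return R.from_matrix(np.c_[x,y,np.cross(x,y)]).as_quat(scalar_first=True)
E
cat > a.py <<'E'
from h import *
np.set_printoptions(precision=4,suppress=True)
F={n:grab_frame(n) for n in('side','top')}
for n,f in F.items():
    cv2.imwrite(f'pics/{n}0.png',cv2.resize(f['img'],(800,600)))
    P=cloud(f); np.savez(f'{n}0.npz',P=P,img=f['img'])
    K,d,E=cam(f); print(n,'campos',-E[:3,:3].T@E[:3,3],'fwd',E[2,:3])
names=['isolator_tip','knob','seat','hook','prong','block','block_mid','oil_can','offcut','wrench']
for l in names:
    D={}
    for n,f in F.items():
        r=models.mark_of(f,l)[:3]; D[n]=r
        print(l,n,[(np.round(q['position'],1).tolist(),round(q['p'],2)) for q in r])
    if D['side'] and D['top']: print('   tri',*tri(F['side'],D['side'][0]['position'],F['top'],D['top'][0]['position']))
o=monitor.get_obs();print(o['time'],o['tool_pos'],o['eef_rot'],R.from_quat(o['eef_rot'],scalar_first=True).as_matrix())
E
python3 a.py
```

```text
side campos [0.2365 0.5143 0.5873] fwd [ 0.3904 -0.6623 -0.6395]
top campos [0.4703 0.0069 1.1925] fwd [ 0.0977 -0.0186 -0.995 ]
isolator_tip side [([260.6, 182.8], 0.82)]
isolator_tip top [([262.6, 202.8], 0.56), ([347.7, 199.8], 0.48)]
   tri [ 0.557  -0.0242  0.0921] 0.00859745624137218
knob side [([181.4, 278.7], 0.67)]
knob top [([164.2, 206.5], 0.51)]
   tri [0.5521 0.2216 0.0604] 0.0017529710711135006
seat side [([174.4, 291.1], 0.97), ([184.0, 277.1], 0.34)]
seat top [([165.1, 202.5], 0.56)]
   tri [0.5661 0.2272 0.0236] 0.0006658741018847989
hook side [([297.7, 169.6], 0.9), ([172.6, 293.0], 0.25)]
hook top [([340.1, 203.0], 0.58)]
   tri [ 0.5693 -0.2316 -0.0101] 0.0009791270799036063
prong side [([300.9, 117.9], 0.62)]
prong top [([346.9, 199.3], 0.82)]
   tri [ 0.5662 -0.2173  0.1417] 0.0007722275363750183
block side [([380.0, 204.1], 0.58), ([310.6, 143.6], 0.56)]
block top [([345.8, 211.0], 0.81)]
   tri [ 0.457  -0.2678 -0.0576] 0.1901523699389642
block_mid side [([395.9, 189.3], 0.95)]
block_mid top [([350.8, 291.3], 0.82), ([352.7, 195.8], 0.77)]
   tri [ 0.3362 -0.2533  0.0158] 0.005939786996736774
oil_can side [([171.7, 204.8], 0.67), ([173.6, 289.3], 0.5)]
oil_can top []
offcut side [([185.5, 180.1], 0.61), ([309.1, 141.6], 0.25)]
offcut top [([270.7, 130.8], 0.85)]
   tri [ 0.7644 -0.0443 -0.003 ] 0.005526273458620568
wrench side [([301.7, 249.7], 0.95)]
wrench top [([251.1, 252.9], 0.89)]
   tri [ 0.4379  0.0049 -0.0041] 0.0005484062572422509
1.1 [0.1695 0.6275 0.1866] [ 0.701  0.093  0.701 -0.093] [[-0.      0.2608  0.9654]
 [-0.0001  0.9654 -0.2608]
 [-1.     -0.0001 -0.    ]]
```

View pics/side0.png

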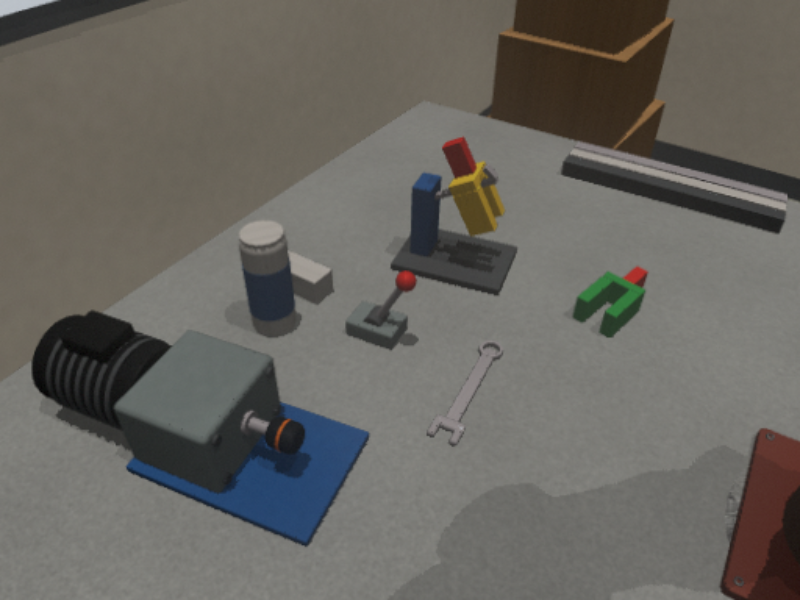

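View pics/top0.png

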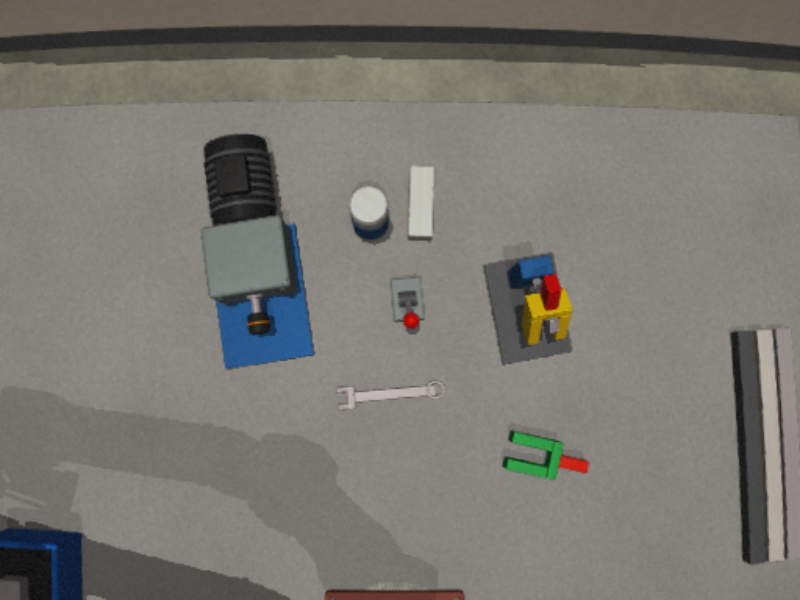

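The side view shows the red ball at about (405,281), the knob at (287,433), the hanging yellow block at (473,195) and the green decoy at (610,300). I'll fit the given shapes to the depth clouds.

```bash
cat > fit.py <<'E'
from h import *
from scipy.optimize import least_squares
def sdbox(p,c,s):
    q=np.abs(p-np.array(c))-np.array(s)/2
    return np.linalg.norm(np.maximum(q,0),axis=1)+np.minimum(q.max(1),0)
BLOCK=[((0,.022,.034),(.04,.018,.068)),((0,-.022,.034),(.04,.018,.068)),((0,0,.076),(.04,.062,.016)),((0,0,.109),(.03,.02,.05))]
def fitboxes(P,boxes,R0,t0,yawonly=False):
    def pose(v): return R.from_rotvec([0,0,v[5]] if yawonly else v[3:])*R0, np.array(t0)+v[:3]
    def res(v):
        r,t=pose(v); q=r.inv().apply(P-t)
        return np.min([sdbox(q,c,s) for c,s in boxes],0)
    s=least_squares(res,np.zeros(6),loss='soft_l1',f_scale=.002,x_scale=[.01]*3+[.1]*3)
    r,t=pose(s.x); return r,t,np.median(np.abs(res(s.x)))
def colour(img):
    hsv=cv2.cvtColor(img,cv2.COLOR_BGR2HSV); H,S,V=[hsv[...,i].astype(int) for i in range(3)]
    return {'yellow':(H>18)&(H<35)&(S>130)&(V>60),'red':((H<8)|(H>172))&(S>150)&(V>70),'blue':(H>100)&(H<125)&(S>120),'orange':(H>=8)&(H<18)&(S>150),'dark':(V<60)}
def near(P,c,r): return np.linalg.norm(P-np.array(c),axis=2)<r
E
cat > b.py <<'E'
from fit import *
np.set_printoptions(precision=4,suppress=True)
D={n:np.load(f'{n}0.npz') for n in('side','top')}
def get(fn): return [D[n]['P'][fn(D[n]['P'],colour(D[n]['img']))] for n in D]
# ball
B=get(lambda P,c:c['red']&near(P,[.56,-.024,.1],.05))
for b in B+[np.vstack(B)]:
    s=least_squares(lambda v:np.linalg.norm(b-v,axis=1)-.013,[.56,-.024,.1],loss='soft_l1',f_scale=.002)
    print('ball',len(b),s.x,np.median(abs(s.fun)))
# isolator block
I=get(lambda P,c:near(P,[.585,-.024,.02],.06)&(P[...,2]>.012)&(P[...,2]<.03)&~c['red'])
for b in I: 
    if len(b)>20: print('isoblk',len(b),cv2.minAreaRect((b[:,:2]*1000).astype(np.float32)),np.median(b[:,2]))
# housing top, base plate
Hs=get(lambda P,c:near(P,[.65,.24,.1],.13)&(abs(P[...,2]-.1)<.006)&~c['blue'])
for b in Hs: print('housingtop',len(b),cv2.minAreaRect((b[:,:2]*1000).astype(np.float32)),np.median(b[:,2]))
Bp=get(lambda P,c:near(P,[.58,.22,.01],.2)&(abs(P[...,2]-.01)<.008)&c['blue'])
for b in Bp: print('plate',len(b),cv2.minAreaRect((b[:,:2]*1000).astype(np.float32)),np.median(b[:,2]))
# knob cyl
Kn=get(lambda P,c:near(P,[.552,.222,.06],.03)&(c['dark']|c['orange'])&(P[...,2]>.035))
for b in Kn+[np.vstack(Kn)]:
    def res(v):
        a=np.array([np.cos(v[2]),np.sin(v[2]),0]);q=b-np.array([v[0],v[1],.06]);l=q@a
        r=np.linalg.norm(q-l[:,None]*a,axis=1)-.017;e=abs(l)-.016
        return np.hypot(np.maximum(r,0),np.maximum(e,0))+np.minimum(np.maximum(r,e),0)
    s=least_squares(res,[.552,.222,.13],loss='soft_l1',f_scale=.002);print('knob',len(b),s.x,np.median(abs(s.fun)))
# hook base + post
Hb=get(lambda P,c:near(P,[.57,-.22,.012],.12)&(abs(P[...,2]-.012)<.006)&~c['blue']&~c['yellow'])
for b in Hb: print('hookbase',len(b),cv2.minAreaRect((b[:,:2]*1000).astype(np.float32)),np.median(b[:,2]))
Po=get(lambda P,c:near(P,[.63,-.22,.08],.1)&c['blue']&(P[...,2]>.02))
r,t,m=fitboxes(np.vstack(Po),[((.067,0,.071),(.03,.05,.118))],R.from_euler('z',.15),[.566,-.217,0],True)
print('post->hook origin',t,r.as_euler('zyx'),m,len(Po[0]),len(Po[1]))
# block
Bl=get(lambda P,c:near(P,[.57,-.22,.13],.13)&(c['yellow']|c['red']))
for b in Bl+[np.vstack(Bl)]:
    R0=R.from_euler('z',.15)*R.from_euler('y',np.radians(28)); t0=np.array([.566,-.217,.14])-R0.apply([0,0,.068])
    r,t,m=fitboxes(b,BLOCK,R0,t0); M=r.as_matrix()
    print('block',len(b),t,'res',m,'z',M[:,2],'y',M[:,1],'crown underside',t+.068*M[:,2],'tilt',np.degrees(np.arccos(M[2,2])))
E
python3 b.py
```

```text
ball 97 [ 0.5553 -0.0237  0.1017] 0.0005742098776557025
ball 80 [ 0.5559 -0.0232  0.1019] 0.000991364483743107
ball 177 [ 0.5556 -0.0235  0.1018] 0.0007421669152193854
isoblk 593 ((595.795166015625, -18.28628921508789), (70.68018341064453, 52.68695068359375), 4.689551830291748) 0.02446053325463148
isoblk 372 ((597.0439453125, -19.074726104736328), (70.26262664794922, 50.04434585571289), 5.806920528411865) 0.025001464447289255
housingtop 4868 ((685.1064453125, 241.97445678710938), (185.3917694091797, 129.80294799804688), 9.18740177154541) 0.09928624192174224
housingtop 2777 ((685.8555297851562, 242.3080291748047), (182.82627868652344, 130.77398681640625), 9.885088920593262) 0.09985210194880512
plate 4890 ((601.2261352539062, 228.46401977539062), (224.0778045654297, 150.4794921875), 9.258641242980957) 0.009273060502390195
plate 2244 ((602.3936767578125, 228.04379272460938), (221.99887084960938, 149.24107360839844), 9.346214294433594) 0.01007693042831579
knob 457 [0.5525 0.2187 0.1695] 0.0008653467855442923
knob 164 [0.5527 0.221  0.1912] 0.0010389178542386298
knob 621 [0.5525 0.2192 0.
[... 249 characters left out ...]
7463989257812), 15.016094207763672) 0.011693031038589704
post->hook origin [ 0.5704 -0.2232 -0.0004] [ 0.1868  0.     -0.    ] 0.0006748081520451532 118 368
block 1031 [ 0.5352 -0.215   0.0783] res 0.001623596711285931 z [0.475  0.0472 0.8787] y [-0.2186  0.9736  0.0659] crown underside [ 0.5675 -0.2117  0.138 ] tilt 28.514662547121986
block 823 [ 0.541  -0.2313  0.0787] res 0.0006454218024615245 z [0.465  0.0843 0.8813] y [-0.1816  0.9834  0.0018] crown underside [ 0.5726 -0.2255  0.1387] tilt 28.204571047012717
block 1854 [ 0.535  -0.2151  0.0801] res 0.0021611081914600762 z [0.4959 0.0036 0.8684] y [-0.2312  0.9645  0.128 ] crown underside [ 0.5687 -0.2148  0.1392] tilt 29.727249128204676
```

```bash
cat >> h.py <<'E'
def best(p,x,y):
    q0=np.array(monitor.get_obs()['joint_pos']); c=[]
    for s in(1,-1):
        q=quat(x,np.array(y)*s); j=robot.solve_ik(list(p),list(q))
        if j is not None: c.append((np.abs(np.array(j)-q0).max(),s,q))
    return list(min(c,key=lambda a:a[0])[2]) if c else None
def st(t=''):
    o=monitor.get_obs(); print(t,round(o['time'],2),'tcp',np.round(o['tool_pos'],4),'F',np.round(o['wrist_force'],1),'w',round(o['gripper_width'],3)); return o
DOWN=[0,0,-1]
E
cat > s1.py <<'E'
from h import *
a=np.radians(5.5); d=np.array([np.cos(a),np.sin(a),0]); y=[-np.sin(a),np.cos(a),0]
ball=np.array([.5556,-.0235,0]); z=np.array([0,0,1])
robot.close_gripper(10)
p=ball-d*.05
q=best(p+z*.25,DOWN,y); print(q)
robot.move_ptp(list(p+z*.22),q); st('above')
robot.move_l(list(p+z*.088),vel=.15); st('down')
g=robot.move_l(list(ball+d*(.086-.013-.009)+z*.088),vel=.08,guard=8); st(f'pushed {g}')
f=grab_frame('side'); cv2.imwrite('pics/s1.png',cv2.resize(f['img'][60:280,140:400],(780,660))[:600])
E
python3 s1.py
```

```text
[np.float64(0.03392566002608201), np.float64(0.7062924674607501), np.float64(0.03392566002608201), np.float64(-0.7062924674607501)]
above 5.23 tcp [ 0.506  -0.0274  0.22  ] F [-0.3  0.2  0.3] w 0.004
down 6.27 tcp [ 0.5064 -0.0283  0.0887] F [ 1.7  0.1 -0. ] w 0.008
pushed False 7.84 tcp [ 0.619  -0.0174  0.0881] F [ 0.6 -0.6  0.4] w 0.002
```

```bash
cat > s1b.py <<'E'
from h import *
from fit import *
o=st()
a=np.radians(5.5); d=np.array([np.cos(a),np.sin(a),0])
g=robot.move_l(list(np.array(o['tool_pos'])+d*.012),vel=.03,guard=8); st(f'push {g}')
p=np.array(monitor.get_obs()['tool_pos'])
robot.move_l(list(p-d*.05),vel=.15); robot.move_l(list(p-d*.05+[0,0,.15]),vel=.25)
robot.ungrasp()
f=grab_frame('top'); P=cloud(f); m=colour(f['img'])['red']&near(P,[.64,-.015,.1],.06); b=P[m]
s=least_squares(lambda v:np.linalg.norm(b-v,axis=1)-.013,[.64,-.015,.1],loss='soft_l1',f_scale=.002)
print('ball',len(b),s.x)
E
python3 s1b.py
```

```text
7.89 tcp [ 0.619  -0.0174  0.0881] F [-0.2 -0.8 -0. ] w 0.004
push False 8.43 tcp [ 0.631  -0.0163  0.088 ] F [ 0.3 -0.2  0.2] w 0.006
ball 0 [ 0.64  -0.015  0.1  ]
```

```bash
cat > v.py <<'E'
from h import *
from fit import *
F={n:grab_frame(n) for n in('side','top')}
cv2.imwrite('pics/v1.png',np.hstack([cv2.resize(F[n]['img'][:,130:430],(400,512)) for n in F]))
for n,f in F.items():
    P=cloud(f); m=colour(f['img'])['red']&near(P,[.6,-.02,.1],.12); b=P[m]; print(n,len(b),np.median(b,0) if len(b) else '')
E
python3 v.py
```

```text
side 54 [ 0.54811354 -0.02032416  0.11140746]
top 0
```

View pics/v1.png

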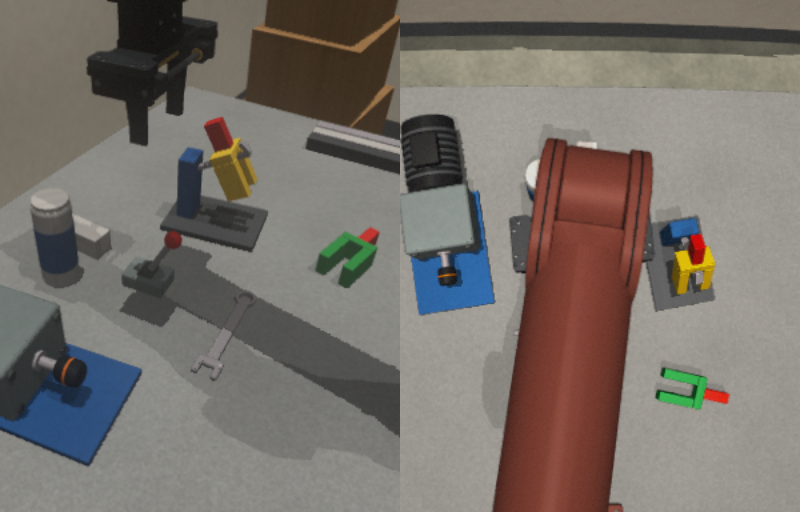

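The lever (left half, ball at (173,240)) is still on the near side. I'll check the picture taken at the end of the push.

View pics/s1.png

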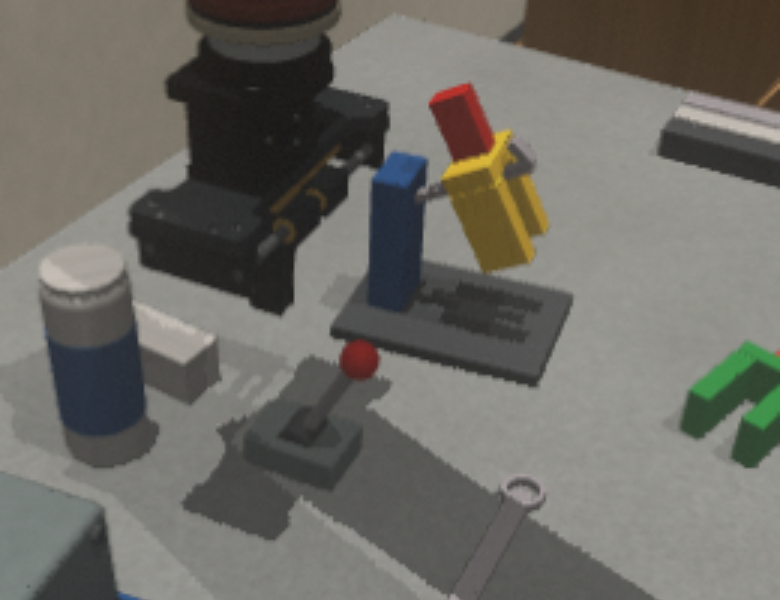

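```bash
cat > v2.py <<'E'
from h import *
o=st(); f=grab_frame('side')
print(o['eef_rot'],o['joint_pos'])
M=R.from_quat(o['eef_rot'],scalar_first=True).as_matrix(); t=np.array(o['tool_pos'])
pts=[t,t+M[:,1]*.05,t-M[:,1]*.05,t-M[:,0]*.07,[0,0,0],[.5556,-.0235,.1018]]
px=proj(f,pts);print(px)
im=cv2.resize(f['img'],None,fx=1.5,fy=1.5)
for p in px: 
    if abs(p).max()<2000: cv2.drawMarker(im,tuple(int(v*1.5) for v in p),(0,255,0),0,14,1)
cv2.imwrite('pics/v2.png',im)
P=cloud(f); k=(P[...,2]>.18)&(P[...,2]<.3)&(abs(P[...,0]-.58)<.2)&(P[...,1]<.15)&(P[...,1]>-.2)
b=P[k];print(len(b));h=b[b[:,2]<b[:,2].min()+.03];print(h.min(0),h.max(0),np.median(h,0))
E
python3 v2.py
```

```text
11.33 tcp [ 0.5812 -0.0211  0.238 ] F [ 0.5 -0.1 -0.5] w 1.0
[ 0.03393669  0.70629354  0.03393521 -0.70629041] [-0.82531483  0.23077946  0.94007534  1.5950321  -0.18819915  1.41167767
 -1.34269472]
[[247.18665587 113.43850366]
 [259.67952968 101.72201227]
 [233.39263361 126.40464912]
 [247.22655327  75.70931591]
 [543.36726487 351.66365936]
 [258.94875525 179.08777279]]
388
[ 0.5632622  -0.07566263  0.2732207 ] [0.59357297 0.03594556 0.29994841] [0.5766895  0.0240671  0.28696213]
```

View pics/v2.png

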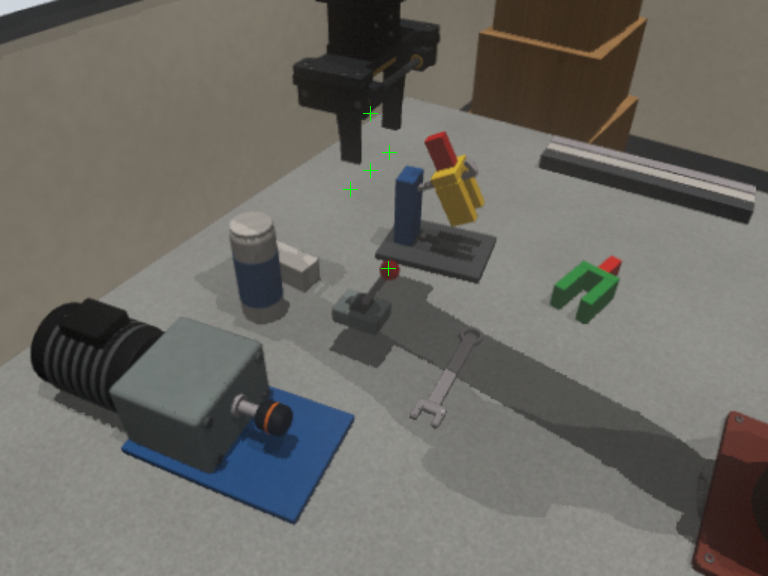

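The projected TCP sits about 35 mm below the real fingertips, which explains why the push passed over the ball. I'll redo the push with that correction, and check the offset again near the ball.

```bash
cat > s1c.py <<'E'
from h import *
from fit import *
print(robot.tcp_to_grasp)
OFF=.035
a=np.radians(5.5); d=np.array([np.cos(a),np.sin(a),0]); z=np.array([0,0,1])
ball=np.array([.5556,-.0235,0]); p=ball-d*.05
robot.close_gripper(10)
robot.move_l(list(p+z*(.15-OFF)),vel=.25)
robot.move_l(list(p+z*(.088-OFF)),vel=.15); st('down')
f=grab_frame('side'); P=cloud(f); k=(P[...,2]>.06)&(P[...,2]<.14)&(abs(P[...,0]-.506)<.03)&(abs(P[...,1]+.028)<.03)
b=P[k]; print('tip', len(b), b.min(0) if len(b) else '')
g=robot.move_l(list(ball+d*.066+z*(.088-OFF)),vel=.08,guard=8); st(f'pushed {g}')
f=grab_frame('side'); P=cloud(f); b=P[colour(f['img'])['red']&near(P,[.6,-.02,.1],.09)]; print('ball',len(b),np.median(b,0) if len(b) else '')
E
python3 s1c.py
```

```text
0.0187
down 14.2 tcp [ 0.5068 -0.0287  0.0538] F [ 0.2 -0.4 -0.6] w 0.01
tip 45 [ 0.49340805 -0.03917001  0.0897362 ]
pushed True 15.59 tcp [ 0.6174 -0.0174  0.0519] F [-1.7  0.1  0.5] w 0.005
ball 0
```

```bash
cat > s2.py <<'E'
from h import *
from fit import *
OFF=.0345; z=np.array([0,0,1])
a=np.radians(5.5); d=np.array([np.cos(a),np.sin(a),0]); t=np.array(monitor.get_obs()['tool_pos'])
robot.move_l(list(t-d*.05),vel=.2); robot.move_l(list(t-d*.05+z*.1),vel=.3)
robot.ungrasp()
f=grab_frame('side'); P=cloud(f); b=P[colour(f['img'])['red']&near(P,[.6,-.02,.1],.09)]
if len(b): 
    s=least_squares(lambda v:np.linalg.norm(b-v,axis=1)-.013,[.64,-.015,.1],loss='soft_l1',f_scale=.002); print('ball',len(b),s.x)
a=np.radians(9.4); d=np.array([np.cos(a),np.sin(a),0]); y=[-np.sin(a),np.cos(a),0]
k=np.array([.5518,.2198,0])
q=best(k+z*.12,DOWN,y); robot.move_ptp(list(k+z*(.14-OFF)),q); st('above')
f=grab_frame('side'); P=cloud(f); m=(P[...,2]>.12)&(P[...,2]<.2)&(abs(P[...,0]-.55)<.08)&(abs(P[...,1]-.22)<.08)
b=P[m]; l=b[b[:,2]<.16]; print('tips',len(b),b[:,2].min(), ((l-k)@d).min(),((l-k)@d).max(),((l-k)@y).min(),((l-k)@y).max())
cv2.imwrite('pics/s2.png',cv2.resize(f['img'][180:380,60:320],(780,600)))
c=np.where(near(P,[.552,.222,.06],.03)&(colour(f['img'])['orange'])); print('orange',np.median(P[c],0))
E
python3 s2.py
```

```text
ball 76 [ 0.63962706 -0.01494813  0.10088145]
above 19.07 tcp [0.5526 0.2175 0.106 ] F [ 1.1 -0.2  0.2] w 0.999
tips 495 0.14085373569260948 -0.012793864156950038 0.010783773831882533 -0.054433092284684785 0.05151398470338966
orange [0.5501447  0.22853137 0.07369154]
```

View pics/s2.png

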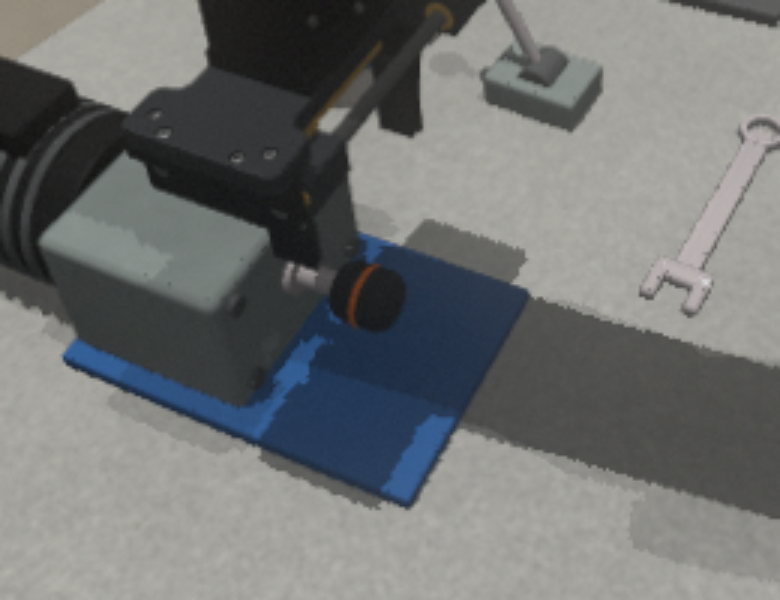

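The lever is on its far side: ball at (0.640, -0.015, 0.101). The picture shows the fingers straddling the knob at (368,295). I'll grip it and pull 24 mm.

```bash
cat > s2b.py <<'E'
from h import *
from fit import *
OFF=.0345; z=np.array([0,0,1])
a=np.radians(9.4); d=np.array([np.cos(a),np.sin(a),0]); y=np.array([-np.sin(a),np.cos(a),0])
k=np.array([.5518,.2198,0])
g=robot.move_l(list(k+z*(.045-OFF)),vel=.12,guard=12); st(f'down {g}')
if not g:
    robot.close_gripper(35); o=st('grip')
    t=np.array(k+z*(.045-OFF))
    robot.move_l(list(t-d*.024),vel=.04); st('pulled')
    robot.dwell(.3); st()
    f=grab_frame('side'); P=cloud(f); c=P[near(P,[.53,.222,.06],.04)&colour(f['img'])['orange']&(P[...,2]<.08)]; print('orange',len(c),np.median(c,0) if len(c) else '')
E
python3 s2b.py
```

```text
down False 20.06 tcp [0.5524 0.2198 0.0112] F [ 1.4 -0.5  0.4] w 1.0
grip 20.99 tcp [0.5519 0.2191 0.0105] F [ 0.7 -3.3  0.4] w 0.381
pulled 21.74 tcp [0.528  0.2152 0.0104] F [ 1.3 -5.3  0.3] w 0.382
 22.04 tcp [0.528  0.2152 0.0104] F [ 0.6 -5.   0.1] w 0.377
orange 0
```

```bash
cat > s2c.py <<'E'
from h import *
from fit import *
np.set_printoptions(precision=4,suppress=True)
z=np.array([0,0,1])
robot.ungrasp(); t=np.array(monitor.get_obs()['tool_pos'])
robot.move_l(list(t+z*.13),vel=.25)
# go towards the hook, vertical, to a waypoint where top camera sees selector
q=monitor.get_obs()['eef_rot']; robot.move_ptp([.52,-.05,.22],list(q))
fs={n:grab_frame(n) for n in('side','top')}; st('look')
D={n:(cloud(f),colour(f['img'])) for n,f in fs.items()}
a=np.radians(9.4)
for n,(P,c) in D.items():
    b=P[near(P,[.53,.216,.06],.032)&(c['dark']|c['orange'])&(P[...,2]>.035)]
    if len(b)<30: print(n,'few');continue
    d=np.array([np.cos(a),np.sin(a),0])
    def res(v):
        q=b-np.array([v[0],v[1],.06]);l=q@d
        r=np.linalg.norm(q-l[:,None]*d,axis=1)-.017;e=abs(l)-.016
        return np.hypot(np.maximum(r,0),np.maximum(e,0))+np.minimum(np.maximum(r,e),0)
    s=least_squares(res,[.53,.216],loss='soft_l1',f_scale=.002); print('knob',n,len(b),s.x,np.median(abs(s.fun)))
    h=P[near(P,[.69,.243,.1],.13)&(abs(P[...,2]-.1)<.006)&~c['blue']]; print(' housing front along d',np.percentile(h@d,[.5,1,2]),'knob along',s.x@d[:2])
A=np.load('top0.npz')
R0=R.from_euler('z',np.radians(10.5))*R.from_euler('y',np.radians(28)); t0=np.array([.572,-.2245,.139])-R0.apply([0,0,.068])
for n,(P,c) in D.items():
    b=P[near(P,[.57,-.22,.13],.11)&(c['yellow']|c['red'])&(P[...,2]>.05)]
    r,t,m=fitboxes(b,BLOCK,R0,t0);M=r.as_matrix()
    print('block',n,len(b),t,'res',m,'z',M[:,2],'y',M[:,1],'crown',t+.068*M[:,2],'grip',t+.109*M[:,2])
f=fs['side']; cv2.imwrite('pics/hook.png',cv2.resize(f['img'][75:195,240:400],(800,600),interpolation=cv2.INTER_CUBIC))
for tool in ([0,0,-1],-R0.as_matrix()[:,2]):
    for off in (.0345,):
        g=t0+R0.apply([0,0,.109]); qq=best(g+np.array(tool)*(.0187-off*0)+[0,0,-.0345],tool,R0.as_matrix()[:,1]); print('ik',qq)
        if qq is not None: print(robot.solve_ik(list(g+np.array(tool)*.0187+[0,0,-.0345]),qq))
E
python3 s2c.py
```

```text
look 25.05 tcp [ 0.5201 -0.0479  0.2194] F [ 0.2  0.6 -0.3] w 1.002
knob side 433 [0.5286 0.2148] 0.0007706237510620682
 housing front along d [0.6261 0.6266 0.6274] knob along 0.5566125629773254
knob top 162 [0.5293 0.2171] 0.0011840485671147892
 housing front along d [0.6281 0.6286 0.6301] knob along 0.5576894588528415
block side 1116 [ 0.54   -0.233   0.0778] res 0.0007527682012206443 z [0.4573 0.0907 0.8847] y [-0.1726  0.9849 -0.0118] crown [ 0.5711 -0.2268  0.138 ] grip [ 0.5898 -0.2231  0.1743]
block top 730 [ 0.5412 -0.2312  0.0787] res 0.0006516397079353144 z [0.4627 0.0811 0.8828] y [-0.1819  0.9833  0.005 ] crown [ 0.5726 -0.2257  0.1387] grip [ 0.5916 -0.2224  0.1749]
ik [np.float64(0.0647014150464374), np.float64(0.7041404170270222), np.float64(0.0647014150464374), np.float64(-0.7041404170270222)]
[-0.5635  0.624   1.2296  1.638  -0.6048  1.3186 -0.6219]
ik [np.float64(-0.07843219547958263), np.float64(-0.5128774528839998), np.float64(-0.04712681752755265), np.float64(0.8535714217950352)]
[-0.4031  1.0346  1.2558  1.2003 -0.5794  1.8183 -0.6617]
```

View pics/hook.png

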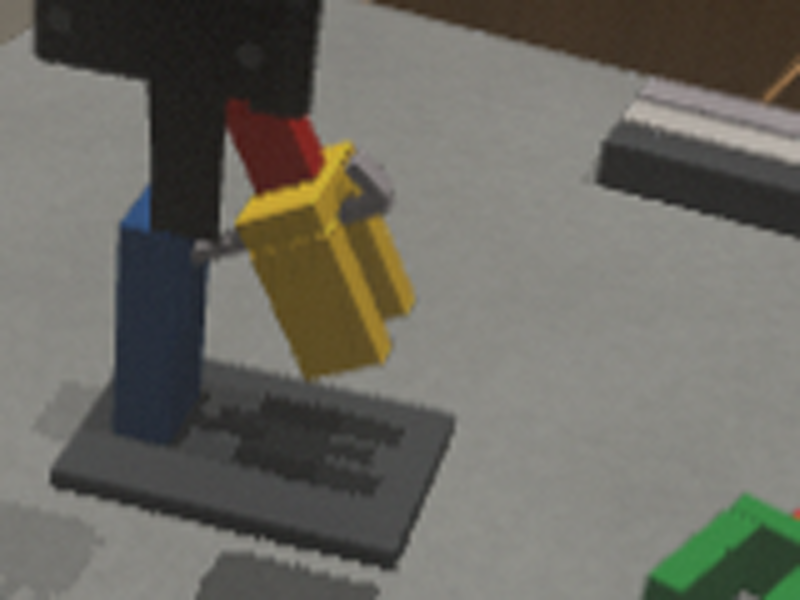

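The knob has moved 24 mm; its distance to the housing face reads 70 mm, and 70 is expected at the middle click. The block fits from both cameras now agree. Next I go to a tilted pre-grasp and check how the tip offset behaves when the tool is tilted.

```bash
cat > s3.py <<'E'
from h import *
from fit import *
np.set_printoptions(precision=4,suppress=True)
zb=np.array([.460,.086,.8838]); zb/=np.linalg.norm(zb); yb=np.array([-.177,.984,0]); tx=-zb
grip=np.array([.5907,-.2228,.1746]); n=zb; s=np.cross(yb,zb); s/=np.linalg.norm(s); print('downslope s',s)
cmd=lambda g: np.array(g)+tx*(.0187+.0345)   # tool-axis offset hypothesis
q=best(cmd(grip+n*.07),tx,yb)
for lbl,o in dict(grasp=0*n,l12=n*.012+s*.003,l16=n*.016+s*.012,l45=n*.045+s*.014,up=n*.045+s*.014+np.array([0,0,.1])).items():
    print(lbl,robot.solve_ik(list(cmd(grip+o)),q))
robot.move_ptp(list(cmd(grip+n*.07)),q); o=st('pre')
f=grab_frame('side'); P=cloud(f); M=R.from_quat(o['eef_rot'],scalar_first=True).as_matrix()
L=(P-np.array(o['tool_pos']))@M
for sgn in(1,-1):
    m=(L[...,0]>-.1)&(L[...,0]<.02)&(sgn*L[...,1]>.03)&(sgn*L[...,1]<.075)&(abs(L[...,2])<.05)&~colour(f['img'])['red']&~colour(f['img'])['yellow']&~colour(f['img'])['blue']
    b=L[m]; print(sgn,len(b),b.min(0) if len(b) else '',b.max(0) if len(b) else '',np.percentile(b[:,0],[90,98]) if len(b) else '')
    if len(b): e=b[b[:,0]>b[:,0].max()-.02]; print('  tip z range',e[:,2].min(),e[:,2].max())
cv2.imwrite('pics/s3.png',cv2.resize(f['img'][50:200,220:420],(800,600)))
E
python3 s3.py
```

```text
downslope s [ 0.8698  0.1565 -0.4679]
grasp [-0.4224  1.0138  1.2686  1.2493 -0.5623  1.7981 -0.645 ]
l12 [-0.4104  1.0171  1.2705  1.2135 -0.5669  1.8235 -0.652 ]
l16 [-0.3972  1.0289  1.2647  1.1823 -0.5775  1.8366 -0.6632]
l45 [-0.3685  1.0298  1.2694  1.1012 -0.5841  1.8959 -0.6783]
up [-0.3141  0.966   1.2978  0.9428 -0.5495  2.055  -0.6748]
pre 26.28 tcp [ 0.5987 -0.2209  0.1905] F [-0.1  0.   0.6] w 0.998
1 324 [-0.0995  0.0393 -0.0102] [-0.0343  0.0596  0.0138] [-0.0419 -0.0364]
  tip z range -0.009762897558807177 0.013767050860039648
-1 368 [-0.099  -0.0629 -0.011 ] [-0.0342 -0.0419  0.0137] [-0.0423 -0.0362]
  tip z range -0.010955991063093166 0.01311321638623557
```

View pics/s3.png

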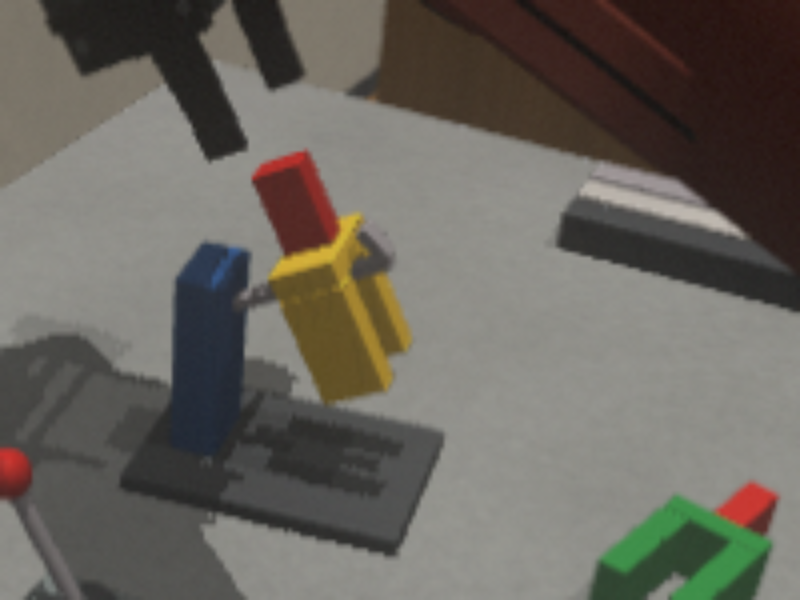

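The offset lies along the tool axis (−34 mm, sideways centred), and the fingers line up with the grip. I'll grasp, then lift in guarded steps.

```bash
cat > s3b.py <<'E'
from h import *
zb=np.array([.460,.086,.8838]); zb/=np.linalg.norm(zb); yb=np.array([-.177,.984,0]); tx=-zb
grip=np.array([.5907,-.2228,.1746]); n=zb; s=np.cross(yb,zb); s/=np.linalg.norm(s)
cmd=lambda g: list(np.array(g)+tx*(.0187+.0342))
g=robot.move_l(cmd(grip),vel=.1,guard=10); st(f'grasp pose {g}')
if g: raise SystemExit
robot.close_gripper(45); st('gripped')
for S,N in((0,3),(1,12.5),(9,14),(12,28),(12,45)):
    g=robot.move_l(cmd(grip+s*S/1e3+n*N/1e3),vel=.06,guard=10); st(f'{S},{N} {g}')
    if g: break
f=grab_frame('side'); cv2.imwrite('pics/s3b.png',cv2.resize(f['img'][30:200,220:420],(706,600)))
E
python3 s3b.py
```

```text
grasp pose False 27.18 tcp [ 0.5668 -0.2272  0.1286] F [0.9 0.5 0.2] w 0.996
gripped 28.27 tcp [ 0.5664 -0.2274  0.1278] F [ 0.2 -0.7 -0.8] w 0.225
0,3 False 28.52 tcp [ 0.5679 -0.227   0.1304] F [-0.2  0.3 -2.6] w 0.224
1,12.5 False 28.83 tcp [ 0.5734 -0.2263  0.1388] F [-0.6  1.  -2.3] w 0.224
9,14 False 29.12 tcp [ 0.5808 -0.2246  0.1356] F [-0.7  0.1 -2. ] w 0.223
12,28 False 29.51 tcp [ 0.5898 -0.2233  0.1471] F [-0.1  0.1 -2.8] w 0.228
12,45 False 29.94 tcp [ 0.5976 -0.2218  0.1622] F [ 0.5  0.1 -3.4] w 0.229
```

View pics/s3b.png

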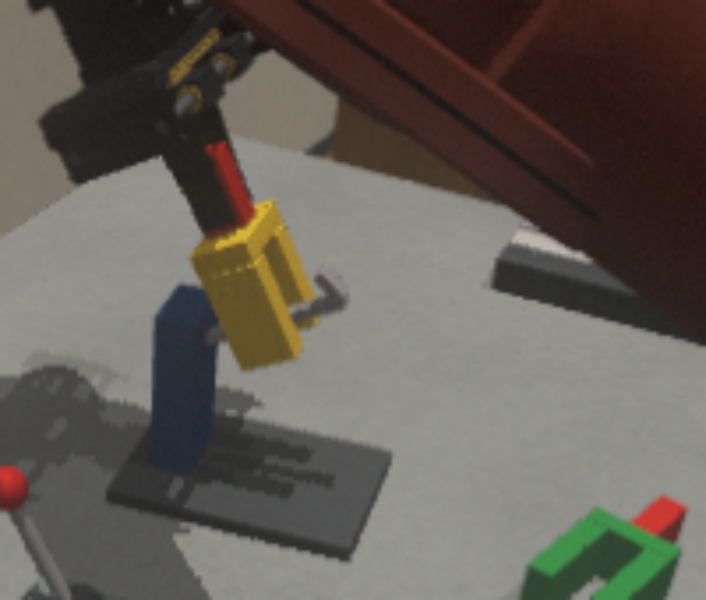

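```bash
cat > s4.py <<'E'
from h import *
from fit import *
np.set_printoptions(precision=4,suppress=True)
zb=np.array([.460,.086,.8838]); zb/=np.linalg.norm(zb); yb=np.array([-.177,.984,0]); tx=-zb
grip=np.array([.5907,-.2228,.1746]); n=zb; s=np.cross(yb,zb); s/=np.linalg.norm(s)
cmd=lambda g: np.array(g)+tx*(.0187+.0342)
z=np.array([0,0,1.])
robot.move_l(list(cmd(grip+s*.012+n*.08)),vel=.15,guard=12); st('n80')
a=np.radians(9.4); d=np.array([np.cos(a),np.sin(a),0]); y=np.array([-np.sin(a),np.cos(a),0])
w=np.array([.52,-.15,.25]); q=best(w,DOWN,y); robot.move_ptp(list(w),q); st('way1')
seat=np.array([.5713,.2229,.01]); c=seat+z*(.109-.0187-.0342)
robot.move_ptp(list(seat*[1,1,0]+z*.20),q); robot.move_l(list(c+z*.10),vel=.2); st('above')
f=grab_frame('side'); P=cloud(f); C=colour(f['img']); b=P[near(P,seat+z*.17,.11)&(C['yellow']|C['red'])]
r,t,m=fitboxes(b,BLOCK,R.from_matrix(np.c_[d,y,z]),seat+z*.10); M=r.as_matrix()
print('block',len(b),t,m,'tilt',M[:,2],'yaw',np.degrees(np.arctan2(M[1,0],M[0,0])),'rel seat along/across',(t-seat)@d,(t-seat)@y)
b=P[near(P,[.53,.216,.06],.032)&(C['dark']|C['orange'])&(P[...,2]>.035)]
def res(v):
    q=b-np.array([v[0],v[1],.06]);l=q@d
    rr=np.linalg.norm(q-l[:,None]*d,axis=1)-.017;e=abs(l)-.016
    return np.hypot(np.maximum(rr,0),np.maximum(e,0))+np.minimum(np.maximum(rr,e),0)
v=least_squares(res,[.53,.216],loss='soft_l1',f_scale=.002); k=np.append(v.x,0)
print('knob',len(b),v.x,'rel seat (want -.043,0)',(k-seat)@d,(k-seat)@y)
cv2.imwrite('pics/s4.png',cv2.resize(f['img'][150:380,60:320],(678,600)))
E
python3 s4.py
```

```text
n80 30.38 tcp [ 0.6135 -0.219   0.1926] F [ 0.2  0.8 -3.5] w 0.229
way1 31.52 tcp [ 0.5201 -0.1499  0.25  ] F [ 0.3 -0.1 -2.4] w 0.227
above 33.26 tcp [0.571  0.2216 0.1662] F [ 0.3 -0.5 -2.2] w 0.224
block 2397 [0.5701 0.2215 0.1105] 0.0004094935637881849 tilt [0.0081 0.001  1.    ] yaw 10.16061896960638 rel seat along/across -0.0014291501996044889 -0.0011968762605921621
knob 455 [0.5286 0.2148] rel seat (want -.043,0) -0.04345862645587332 -0.0009682490507227194
```

View pics/s4.png

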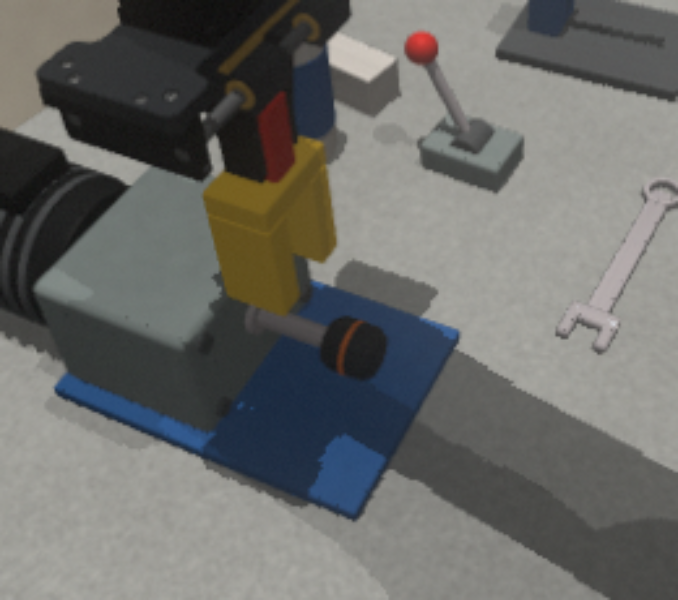

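The block hangs upright, about 1 mm off the seat axes and in line with the rod. I'll lower it with a guard.

```bash
cat > s5.py <<'E'
from h import *
z=np.array([0,0,1.]); a=np.radians(9.4); d=np.array([np.cos(a),np.sin(a),0])
seat=np.array([.5713,.2229,.01])+d*.0008; c=seat+z*(.109-.0187-.0342)
robot.move_l(list(c+z*.07),vel=.15); 
g=robot.move_l(list(c+z*.006),vel=.08,guard=7); st(f'low {g}')
if not g:
    g=robot.move_l(list(c-z*.004),vel=.02,guard=5); st(f'touch {g}')
E
python3 s5.py
```

```text
low False 34.61 tcp [0.5725 0.223  0.0725] F [ 0.7 -0.5 -2.8] w 0.225
touch True 35.02 tcp [0.5725 0.223  0.0652] F [ 1.1 -0.2  4. ] w 0.228
```

```bash
cat > s6.py <<'E'
from h import *
from fit import *
np.set_printoptions(precision=4,suppress=True)
robot.ungrasp(); robot.dwell(.2); t0=np.array(monitor.get_obs()['tool_pos']); z=np.array([0,0,1.])
robot.move_l(list(t0+z*.15),vel=.15); q=list(monitor.get_obs()['eef_rot']); robot.move_ptp([.50,.0,.25],q); st('away')
a=np.radians(9.4); d=np.array([np.cos(a),np.sin(a),0]); y=np.array([-np.sin(a),np.cos(a),0]); seat=np.array([.5713,.2229,.01])
fs={n:grab_frame(n) for n in('side','top')}
for n,f in fs.items():
    P=cloud(f); C=colour(f['img']); b=P[near(P,seat+z*.07,.1)&(C['yellow']|C['red'])]
    r,t,m=fitboxes(b,BLOCK,R.from_matrix(np.c_[d,y,z]),seat); M=r.as_matrix()
    print(n,'block',len(b),t,m,'tilt',M[:,2],'yaw',np.degrees(np.arctan2(M[1,0],M[0,0])),'rel',(t-seat)@d,(t-seat)@y,t[2]-.01)
    b=P[near(P,[.53,.216,.06],.032)&(C['dark']|C['orange'])&(P[...,2]>.035)]
    def res(v):
        q=b-np.array([v[0],v[1],.06]);l=q@d
        rr=np.linalg.norm(q-l[:,None]*d,axis=1)-.017;e=abs(l)-.016
        return np.hypot(np.maximum(rr,0),np.maximum(e,0))+np.minimum(np.maximum(rr,e),0)
    v=least_squares(res,[.53,.216],loss='soft_l1',f_scale=.002); k=np.append(v.x,0); print('  knob',len(b),v.x,(k-seat)@d,(k-seat)@y)
    b=P[C['red']&near(P,[.64,-.015,.1],.05)]; print('  ball',len(b),np.median(b,0) if len(b) else '')
cv2.imwrite('pics/s6.png',cv2.resize(fs['side']['img'],(800,600)))
E
python3 s6.py
```

```text
away 38.73 tcp [0.4999 0.0012 0.2502] F [ 0.2 -0.6 -0.2] w 0.999
side block 1945 [0.5718 0.2229 0.0092] 0.000459396595740659 tilt [0.0011 0.0009 1.    ] yaw 10.335769471478693 rel 0.0005064462403560971 -4.916565866417407e-05 -0.0007700209682355765
  knob 450 [0.5287 0.2149] -0.043357389582874925 -0.0008997721699038237
  ball 70 [ 0.6348 -0.0091  0.109 ]
top block 520 [0.5728 0.2245 0.0101] 0.0006918718489676715 tilt [ 0.0005 -0.0003  1.    ] yaw 9.390296055146885 rel 0.0017747346097675785 0.0013487904201384291 5.178705645760527e-05
  knob 163 [0.5295 0.2171] -0.042206926122899995 0.001156252194286977
  ball 50 [ 0.6425 -0.0128  0.1104]
```

View pics/s6.png

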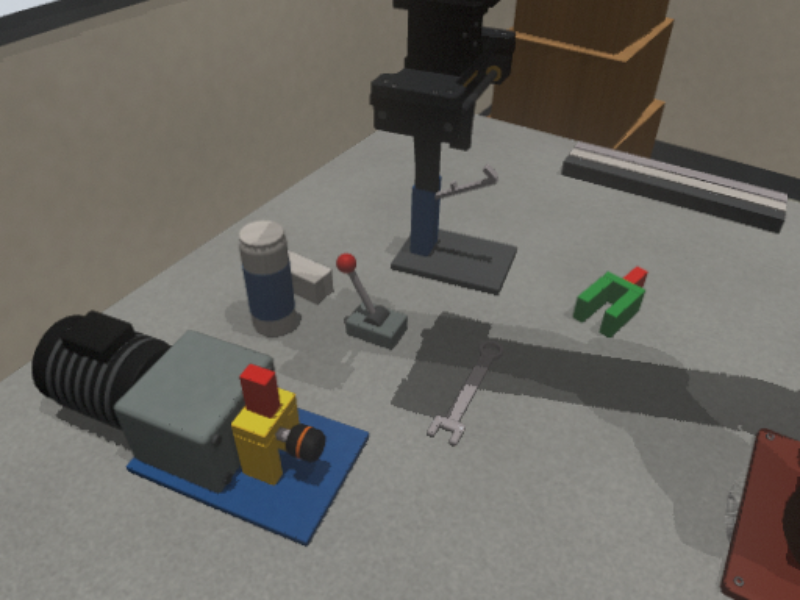

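The block stands upright astride the rod at (265,430). The lever is on the far side with its ball at (346,262), and the can, offcut and wrench have not moved. Handing in.

```bash
python3 -c "
from cell import robot
robot.close_job()"
```

```text
the job is handed in; nothing more can be done
```

I carried out all the steps and handed the job in at about 39 s of the 72 s allowed. The hand-in gives no verdict, so the results below are my own camera checks.

- **Isolator lever:** it is over on its far side. The ball measured (0.640, −0.015, 0.101), an 84 mm swing, and the push ended against the stop. My first push passed above the ball: the real fingertips sit about 34 mm short of the reported TCP, along the tool axis. I measured that offset, corrected for it and pushed again.
- **Selector:** I pulled it 24 mm to the middle click. After release the knob was 43 mm from the seat centre, as it should be there, and it had not moved after the block was placed.
- **Lock-out block:** I took it off the hook without touching the barb or shoulder. It stands on the plate astride the rod, 0.5 to 1.8 mm off the seat along the rod and 0 to 1.3 mm across. It is upright within 0.002 rad and square to the rod within about 1°.
- **Bystanders:** the can, offcut and wrench looked unmoved in the last picture; I did not measure them again. The arm was clear of everything.
- **Disagreements:** in the last fits the two cameras differed by 1 to 2 mm, within their stated calibration. The first side-camera fit of the hanging block was about 14 mm out across the stand, but the refit agreed with the top camera.

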